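Fold down the wall hook and hang the grey trivet

ROBOT

A 7-joint arm with a two-finger parallel gripper is mounted at the origin on the work surface. World frame = base frame: x ahead of the robot, y to its left, z up, the work surface at z = 0. Lengths are in m, angles in rad, forces in N, time in s.
With the tool pointing down it reaches from about 0.4 to 0.85 m from the base axis. Payload 10.4 kg.
Tool frame: the origin (TCP) lies at the centre of the arm's flange, where the gripper is bolted on; the fingertips stand 173 mm ahead of it and the grasp point (between the pads) lies 155 mm ahead of it; z points along the fingers, y is the line along which they close (so a half turn about z gives the same grasp; the last joint's range is limited). The gripper opens to 85 mm and grips with 20 to 120 N. Pads are 22 mm wide; open, the fingers measure 114 mm over their backs; the gripper's body (76 mm by 85 mm) begins 54 mm behind the grasp point. The pads swing forward as they close: fully open they stand 13 mm farther back than shut.
Start: joints at [1.189, 0.332, -0.065, 1.46, 0.022, 1.35, -0.088], TCP at [0.219, -0.585, 0.405] pointing down, gripper open.
Joint ranges: [-2.6, 2.6], [-0.5, 2.12], [-1.47, 1.34], [0.16, 2.42], [-1.27, 4.41], [0.06, 2.06], [-2.6, 2.6]. Speed limits (rad/s): [2.22, 2.22, 2.79, 2.79, 3.14, 3.14, 3.14].

INTERFACE

Orientations are given as a unit quaternion [x, y, z, w].
In Python, from workcell import manip, viewer, finder gives the robot as it stands.
- The arm moves only by the tool arm_command, never from a script. Its argument "plan" is a list of rows, each an object with "dp": the shift along the tool's x, y, z in mm, a list of three; "spin": the turn about the tool's z in rad. A call has 1 to 5 rows; each row shifts and turns the commanded pose from where the row before left it, along the tool's axes as they then stand; what a row does not reach is not made up. A row lasts 1/10 s, in which the tool goes at most 50 mm and 8.59 degrees, less where a joint would pass 70% of its speed; a pose out of reach is approached as far as the arm can. A call is refused whole if a number of a shift passes 50 or a number of a turn 0.15, either way. A call with a gripper value outside its range is refused whole. "grip" is the closure, from -1 (fully open) to 1 (shut), set as the call begins (left out, the last holds). The fingers move at their own pace and stop on an object; "newtons" is the grip in N (left out, the last holds). Time passes only in rows, so rows that do not move let the fingers close. It gives the time, the measured TCP pose, the force, the opening and the grip force at its end, in the units of the state.
- manip.get_obs(): the state, without advancing time (a new reading comes with each control period).
- viewer.camera(name): name is "scene" or "side" or "wrist"; returns the picture (420x560x3 uint8, blue, green, red); there is no depth.
- viewer.camera_params(name): a dict with "vertical_fov" (degrees; the focal length in pixels is half the picture's height over the tangent of half this angle, whatever the lens; pixels are square), "cx", "cy" (the principal point, pixels), "k1" (the pictures are not rectified: a ray, as slopes to the right and down, at radius r is drawn at 1 + k1 r^2 times it, then the intrinsics apply), "R" (3x3) and "t" (3): a world point X has camera coordinates R X + t; the wrist camera has in their place "T_tool_cam" (4x4, takes a point from camera to tool coordinates, whose origin is the TCP and whose axes are the flange's). Camera axes: x right, y down, z forward; pixel columns grow to the right and rows downward; lengths in m; the calibration is good to about 2 mm. A picture is of the moment at which its call begins: read the wrist's pose just before it. camera_params takes no time and is no camera call.
- manip.hand_in(): hands the job in; it is judged then, once.
Trained networks look in the newest picture that a camera, given by its name, has taken for a name from the list of things; names that differ only in an ending like _2 or _b are one class to them, and where a whole thing is asked for, a point or a joint stands for the part that bears it (a point fixed in the world has none). Each returns a list of dicts, best first, with "score" (0 to 1); they miss things now and then, are a little off and sometimes report something else, mostly with a low value. They report only what shows in the picture. A call takes as long as a camera call. They do not tell look-alikes from the thing itself.
- finder.find_in(camera, thing): "position" ([x, y, z] in m, in world coordinates, good to about 4 mm: the middle of the surface that is visible of it).
The state is a dict: "clock": time; "joint_pos": joint angles; "joint_velocities": joint speeds; "tau": joint torques, N m; "position": TCP position; "ee_rot": TCP orientation; "ft_force": force on the tool from outside, world axes, zero at the start; "torque": the same for the moment, N m; "grip_width": opening from 0.0 (shut) to 1.0 (fully open); "grasp_force": force on a finger pad.
Only numpy, scipy, OpenCV 4.12 (cv2) and the standard library are available. Lean on these libraries where they do the work, as an engineer would, in place of code of your own. Each camera call takes 0.05 s, during which the arm holds its last target. There are 200 camera calls.

TASK

Fold the brass flip hook on the oak panel all the way down until it sticks straight out, then take the grey ring trivet out of its stand and hang it on the hook by its centre hole. Leave the cork-coloured trivet where it stands, and let go of everything at the end.

Things in the scene. Friction and masses are not known exactly. Their poses are not given: they have to be found in the camera images.
- flip_hook (a joint): Angle of the brass flip arm: 0 = folded up flat against the panel, 1.57 (stop) = down, straight out, level; starts at 0 to 0.25. Flat bar 16 wide, 8 thick, 115 mm long from its pivot, with an end lip to 14 mm off its mid-line (pointing back over the panel when folded up, up when down). Folded up, its top 70 mm rise above the panel. Slightly stiff (1 N at its end), stays where left.
- hook_pivot (a point): Pivot of the flip arm, fixed, 155 mm above the work surface. z up, x along the panel's face (hinge axis), -y straight out of the panel, where the arm points when down. Oak panel: face 6 mm behind the pivot (+y), 160 mm wide, 18 mm thick, top edge 45 mm above the pivot. Behind it a drawer box with two jars, 35 mm lower than its top edge or more; free space above.
- grey_trivet_center (a point): Centre of the grey rigid ring trivet, 0.10 to 0.21 kg: outer diameter 160, hole 72 (band 44 wide), 12 mm thick. Its y axis is the ring's axis, level. It stands upright in a bamboo stand (side walls 55 mm high), centre 88 mm and top 168 mm above the work surface, and lifts straight out. Hung, its centre is about 31 mm below the level arm's mid-line.
- cork_trivet_center (a point): Centre of a second, cork-coloured trivet of the same shape and size in a stand of its own, same axes. Not to be moved.
Not all that is in view belongs to the job. What is shaped like the part that bears grey_trivet_center but orange is not meant.

How it is judged:
On the way:
1. the flip hook is folded down (value of joint flip_hook above 1.4 rad), for 0.2 s.
At the end, for the whole second after the job is handed in: Hook within 10 degrees of level; the grey trivet hangs still on it, arm through its hole: centre 10 to 110 mm out from the pivot, within 25 mm sideways, 15 to 50 mm below it, axis within 20 degrees of the arm; cork trivet within 20 mm of its start (value of joint flip_hook above 1.4 rad and y of grey_trivet_center in the frame of hook_pivot between -0.11 and -0.01 m and x of grey_trivet_center in the frame of hook_pivot between -0.025 and 0.025 m and z of grey_trivet_center in the frame of hook_pivot between -0.05 and -0.015 m and angle between the y axis of grey_trivet_center and the y axis of hook_pivot, either way round below 0.35 rad and linear speed of grey_trivet below 0.05 m/s and distance of cork_trivet_center from where it was at the start of the episode below 0.02 m); the robot touches nothing.
It fails at once if the cork trivet is displaced by more than 30 mm (distance of cork_trivet_center from where it was at the start of the episode above 0.03 m).
It also fails if it takes over 66 s, if anything falls off the work surface, if the arm or the gripper's body presses on something with over 40 N, if the wrist force passes 120 N, or if a joint passes its speed limit or range.

## Working session

There is one attempt and no reset: what is moved stays moved. The work goes in short steps, Python scripts to look and compute and a tool call to move; the robot and the scene stay as the last step left them, time stands still between calls to the robot, and variables do not carry over. Pictures are saved under pics/ and viewed, at most 10 in all, crops included, and the job is handed in when it is done.

Besides the shell and the picture viewer there is one more tool, called after ">>>" as name([rows], argument=value, ...), one row to a line, values as JSON. arm_command: Moves the arm, as the interface text tells. Its arguments: {"type":"object","properties":{"plan":{"type":"array","items":{"type":"object","properties":{"dp":{"type":"array","items":{"type":"number"}},"spin":{"type":"number"}}}},"grip":{"type":"number"},"newtons":{"type":"number"}},"required":["plan"]}

```bash
ls; mkdir -p pics; cat > h.py <<'E'
from workcell import manip, viewer, finder
import numpy as np, cv2
from scipy.spatial.transform import Rotation as Rot
def Rt(name,obs=None):
    p=viewer.camera_params(name)
    f=210/np.tan(np.radians(p["vertical_fov"])/2)
    if name=="wrist":
        T=np.eye(4);T[:3,:3]=Rot.from_quat(obs["ee_rot"]).as_matrix();T[:3,3]=obs["position"]
        C=np.linalg.inv(T@np.array(p["T_tool_cam"]));R,t=C[:3,:3],C[:3,3]
    else: R,t=np.array(p["R"]),np.array(p["t"])
    return p,f,R,t
def ray(name,u,v,obs=None):
    p,f,R,t=Rt(name,obs)
    d=np.array([(u-p["cx"])/f,(v-p["cy"])/f]);s=d.copy()
    for _ in range(20): s=d/(1+p["k1"]*(s@s))
    return -R.T@t, R.T@np.array([s[0],s[1],1])
def onplane(name,u,v,z,obs=None):
    o,d=ray(name,u,v,obs); return o+d*(z-o[2])/d[2]
def tri(a,b):
    (o1,d1),(o2,d2)=a,b
    k=np.linalg.lstsq(np.c_[d1,-d2],o2-o1,rcond=None)[0]
    p,q=o1+k[0]*d1,o2+k[1]*d2; return (p+q)/2,np.linalg.norm(p-q)
def proj(name,X,obs=None):
    p,f,R,t=Rt(name,obs);c=R@np.array(X)+t;s=c[:2]/c[2];s=s*(1+p["k1"]*s@s)
    return s*f+[p["cx"],p["cy"]]
E
python3 - <<'E'
from h import *
np.set_printoptions(precision=3,suppress=True)
o=manip.get_obs();print({k:np.round(v,3) for k,v in o.items()})
for c in("scene","side"):
    cv2.imwrite(f"pics/{c}0.png",viewer.camera(c))
    for t in("flip_hook","grey_trivet_center","cork_trivet_center"):
        print(c,t,[(np.round(r["position"],3),round(r["score"],2),proj(c,r["position"]).round()) for r in finder.find_in(c,t)[:4]])
E
```

```text
pics
{'clock': np.float64(0.0), 'joint_pos': array([ 1.189,  0.333, -0.065,  1.461,  0.022,  1.35 , -0.088]), 'joint_velocities': array([-0.001,  0.001,  0.001,  0.   ,  0.   ,  0.001,  0.001]), 'tau': array([  0.   , -62.544,   0.049, -39.16 ,   0.016,   0.01 ,  -0.   ]), 'position': array([ 0.219, -0.585,  0.404]), 'ee_rot': array([ 0.984,  0.178, -0.   , -0.001]), 'ft_force': array([-0.315, -0.292,  0.447]), 'torque': array([ 0.006, -0.011,  0.013]), 'grasp_force': np.float64(0.0), 'grip_width': np.float64(0.999)}
scene flip_hook [(array([0.508, 0.295, 0.222]), 0.58, array([361., 140.]))]
scene grey_trivet_center [(array([0.59 , 0.006, 0.091]), 0.78, array([301., 245.])), (array([ 0.516, -0.15 ,  0.116]), 0.64, array([230., 252.])), (array([ 0.512, -0.335,  0.148]), 0.25, array([160., 284.]))]
scene cork_trivet_center [(array([ 0.51 , -0.335,  0.151]), 0.77, array([159., 282.]))]
side flip_hook [(array([0.498, 0.297, 0.228]), 0.66, array([170., 256.]))]
side grey_trivet_center [(array([ 0.492, -0.141,  0.109]), 0.8, array([311., 213.])), (array([0.581, 0.013, 0.086]), 0.56, array([244., 235.]))]
side cork_trivet_center [(array([ 0.456, -0.308,  0.112]), 0.67, array([353., 192.]))]
```

View pics/scene0.png

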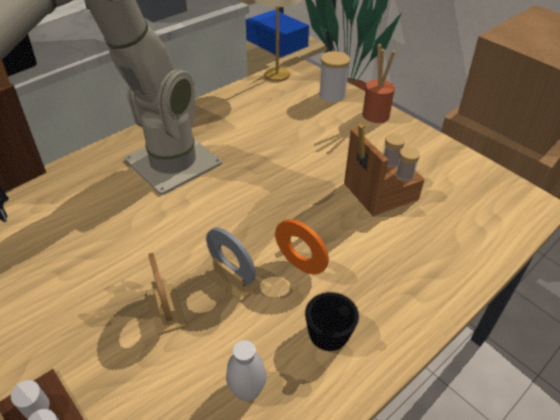

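View pics/side0.png

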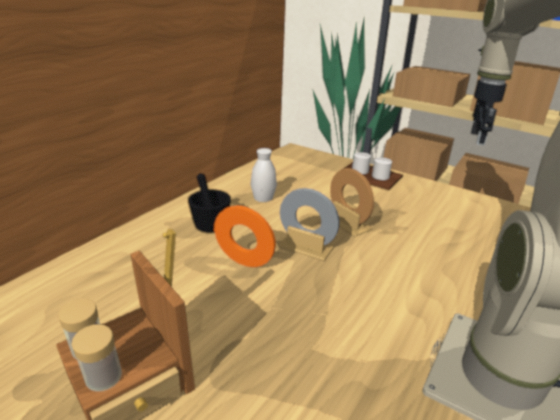

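The candidates are three rings. In the scene picture they are grey at (230,255), orange at (301,246) and cork, seen edge-on, at (161,287). In the side picture they are at (309,216), (244,236) and (351,196). The grey one in its bamboo stand fits the description. The brass hook is at scene (362,143) and side (170,255). I'll confirm with an enlarged crop.

```bash
python3 - <<'E'
from h import *
a=cv2.imread("pics/scene0.png");b=cv2.imread("pics/side0.png")
def cr(im,x,y,w,h): return cv2.resize(im[y:y+h,x:x+w],(400,300),interpolation=cv2.INTER_CUBIC)
m=np.vstack([np.hstack([cr(a,330,120,100,75),cr(b,60,215,160,120)]) ,np.hstack([cr(a,190,220,100,75),cr(b,260,170,120,90)])])
m=cv2.resize(np.vstack([m[:300],m[300:]]),(800,600));cv2.imwrite("pics/m1.png",m)
E
```

```text
(no output)
```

View pics/m1.png

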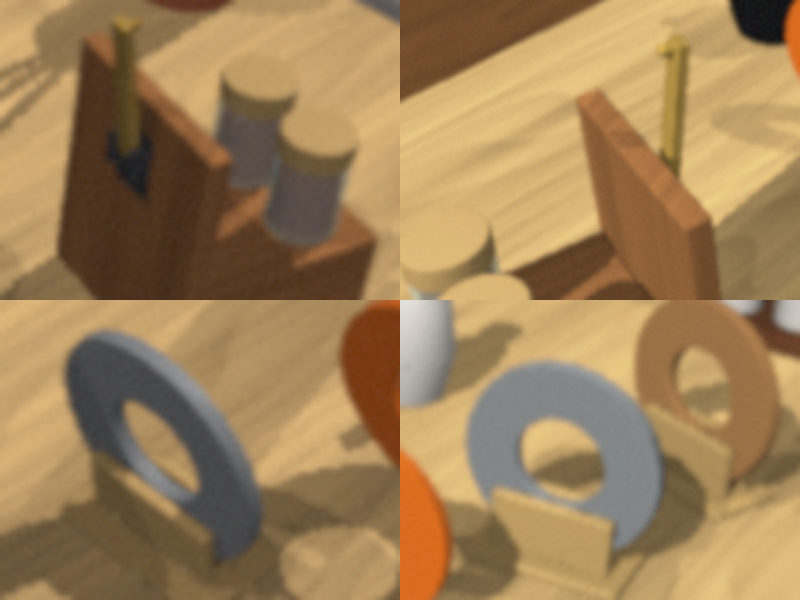

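The crop confirms it: the grey ring is in its bamboo stand, with the cork one behind it. The brass arm stands folded up above the panel's top edge. Next I'll work out the geometry.

```bash
python3 - <<'E'
from h import *
from scipy.optimize import least_squares
np.set_printoptions(precision=4,suppress=True)
S=lambda x,y:(330+x/4,120+y/4); D=lambda x,y:(60+(x-400)/2.5,215+y/2.5)
for n,F,pts in(("scene",S,[(85,42),(213,165),(230,158)]),("side",D,[(600,90),(712,215),(578,100),(690,228)])):
    for p in pts: print(n,p,onplane(n,*F(*p),0.2))
print("tip",tri(ray("scene",*S(125,22)),ray("side",*D(678,40))))
R=lambda x,y:(260+(x-400)/3.333,170+(y-300)/3.333); Q=lambda x,y:(190+x/4,220+(y-300)/4)
so=[(467,440),(490,385),(548,362),(630,400),(662,470),(650,520)];sh=[(518,452),(606,470),(558,418),(530,480),(590,432)]
co=[(66,380),(76,345),(100,333)];ch=[(123,405),(150,410),(180,440)]
def res(p,full=True):
    r=[]
    n=np.array([-np.sin(p[2]),np.cos(p[2]),0])
    for cam,F,L,rad in(("side",R,so,.08),("side",R,sh,.036),("scene",Q,co,.08),("scene",Q,ch,.036)):
        for q in L:
            o,d=ray(cam,*F(*q)); c=np.array([p[0],p[1],.088])
            s=np.sign((o-c)@n); c2=c+n*s*.006
            X=o+d*((c2-o)@n)/(d@n); r.append(np.linalg.norm(X-c2)-rad)
    return np.array(r)
for y0 in(-.6,0,.6):
    f=least_squares(res,[.5,-.145,y0],loss="soft_l1",f_scale=.003);print(f.x,f.cost,f.fun*1000)
E
```

```text
scene (85, 42) [0.4423 0.3308 0.2   ]
scene (213, 165) [0.5887 0.2927 0.2   ]
scene (230, 158) [0.5912 0.3069 0.2   ]
side (600, 90) [0.5798 0.2944 0.2   ]
side (712, 215) [0.4308 0.3353 0.2   ]
side (578, 100) [0.5822 0.3109 0.2   ]
side (690, 228) [0.4329 0.3504 0.2   ]
tip (array([0.5031, 0.2885, 0.267 ]), np.float64(0.004538245422278189))
[ 0.4988 -0.1454 -2.9903] 9.382712891911577e-05 [ -3.1602  -0.7277   3.2318   3.0432   0.1057  -1.5231  -1.8443   0.7353
   2.8501  -5.5052   3.8804 -11.4613  -6.1236   2.4184  -6.4849   0.896
   4.0789]Traceback (most recent call last):
  File "<stdin>", line 21, in <module>
    return func(*args, **kwargs)
    result = trf(vector_fun.fun, vector_fun.jac, x0, f0, J0, lb, ub, ftol, xtol,
                 gtol, max_nfev, x_scale, loss_function, tr_solver,
                 tr_options.copy(), verbose, callback=callback_wrapped)
    return trf_no_bounds(
        fun, jac, x0, f0, J0, ftol, xtol, gtol, max_nfev, x_scale,
        loss_function, tr_solver, tr_options, verbose, callback=callback)
    J = jac(x)
    self._update_jac()
    ~~~~~~~~~~~~~~~
[... 522 characters left out ...]
^^^^^^^^^^^^^^^^^^^
                             mf)
                             ^^^
    df = [f_eval - f0 for f_eval in f_evals]
                                    ^^^^^^^
    f = np.atleast_1d(self.fun(x, *self.args, **self.kwargs))
                      ~~~~~~~~^^^^^^^^^^^^^^^^^^^^^^^^^^^^^^
    return np.atleast_1d(self.fun(x))
                         ~~~~~~~~^^^
    return self.f(x, *self.args, **self.kwargs)
           ~~~~~~^^^^^^^^^^^^^^^^^^^^^^^^^^^^^^
  File "<stdin>", line 16, in res
  File "h.py", line 13, in ray
    p,f,R,t=Rt(name,obs)
            ~~^^^^^^^^^^
  File "h.py", line 5, in Rt
    p=viewer.camera_params(name)
ValueError: time passes only in moves, steps and waits
```

```bash
sed -i 's/^def Rt/import functools\nCP=functools.lru_cache(None)(viewer.camera_params)\ndef Rt/; s/p=viewer.camera_params(name)/p=CP(name)/' h.py
cat >> h.py <<'E'
PIV=np.array([0.5088,0.3075,0.155]);YAW=-0.262
def pf(x,out,z):  # pivot frame (out = along -y) -> world, m
    c,s=np.cos(YAW),np.sin(YAW); return PIV+np.array([x*c+out*s,x*s-out*c,z])
def go(tgt,yaw=None):  # remaining shift in tool axes (mm) after the spin
    o=manip.get_obs();M=Rot.from_quat(o["ee_rot"]).as_matrix();y=np.arctan2(M[1,0],M[0,0])
    yaw=y if yaw is None else yaw
    ex=np.array([np.cos(yaw),np.sin(yaw),0]);ey=np.array([np.sin(yaw),-np.cos(yaw),0]);d=(np.array(tgt)-o["position"])*1000
    print("t",round(float(o["clock"]),2),"spin",round(y-yaw,3),"dp after spin",np.round([d@ex,d@ey,-d[2]],1),"rows",np.ceil(np.linalg.norm(d)/50))
E
python3 - <<'E'
from h import *
print(np.round(CP("wrist")["T_tool_cam"],3),CP("wrist")["vertical_fov"])
go([.499,-.145,.47],.15)
E
```

```text
[[-0.001 -0.964 -0.265  0.068]
 [ 1.    -0.001  0.001  0.   ]
 [-0.001 -0.265  0.964  0.03 ]
 [ 0.     0.     0.     1.   ]] 67.19526865805798
t 0.4 spin 0.209 dp after spin [ 342.1 -393.5  -65.4] rows 11.0
```

>>> arm_command([
  {"dp": [0,0,-35],"spin": 0.104},
  {"dp": [0,0,-30],"spin": 0.104},
  {"dp": [31,-36,0]},
  {"dp": [31,-36,0]},
  {"dp": [31,-36,0]},
], grip=-1)

```text
invalid input at $.plan[2]: expected keys dp, spin
```

>>> arm_command([
  {"dp": [0,0,-35],"spin": 0.104},
  {"dp": [0,0,-30],"spin": 0.104},
  {"dp": [31,-36,0],"spin": 0},
  {"dp": [31,-36,0],"spin": 0},
  {"dp": [31,-36,0],"spin": 0},
], grip=-1)

```text
clock: 0.9
position: [0.2958, -0.4629, 0.4699]
ee_rot: [0.997, 0.075, 0.0, 0.0]
ft_force: [0.5, -0.2, 1.1]
grip_width: 0.997
grasp_force: 0.0
```

>>> arm_command([
  {"dp": [31,-36,0],"spin": 0},
  {"dp": [31,-36,0],"spin": 0},
  {"dp": [31,-36,0],"spin": 0},
  {"dp": [31,-36,0],"spin": 0},
  {"dp": [31,-36,0],"spin": 0},
])

```text
clock: 1.4
position: [0.422, -0.2613, 0.47]
ee_rot: [0.997, 0.075, 0.0, 0.0]
ft_force: [0.6, -0.6, 0.5]
grip_width: 1.002
grasp_force: 0.0
```

>>> arm_command([
  {"dp": [30,-36,0],"spin": 0},
  {"dp": [31,-36,0],"spin": 0},
  {"dp": [31,-36,0],"spin": 0},
  {"dp": [0,0,0],"spin": 0},
])

```text
clock: 1.8
position: [0.4985, -0.136, 0.4699]
ee_rot: [0.997, 0.08, 0.001, -0.001]
ft_force: [-0.3, 0.0, 0.5]
grip_width: 0.998
grasp_force: 0.0
```

```bash
python3 - <<'E'
from h import *
o=manip.get_obs();im=viewer.camera("wrist");cv2.imwrite("pics/w1.png",im);go([.499,-.145,.47],.15)
np.save("w1.npy",np.r_[o["position"],o["ee_rot"]])
# predicted outline of the ring: top face circles
v=im.copy();c=np.array([.499,-.145,.088])
for a in(.15,):
  for rad in(.036,.08):
    for s in(-.006,.006):
      for t in np.linspace(0,2*np.pi,60):
        X=c+rad*np.array([np.cos(t)*np.cos(a),np.cos(t)*np.sin(a),np.sin(t)])+s*np.array([-np.sin(a),np.cos(a),0])
        cv2.circle(v,tuple(int(k) for k in proj("wrist",X,o)),1,(0,255,0) if s>0 else (0,0,255),-1)
cv2.imwrite("pics/w1v.png",np.hstack([im[:,:],v])[:, :] if 0 else v)
E
```

```text
t 1.85 spin 0.007 dp after spin [ 0.9  5.8 -0.2] rows 1.0
```

View pics/w1v.png

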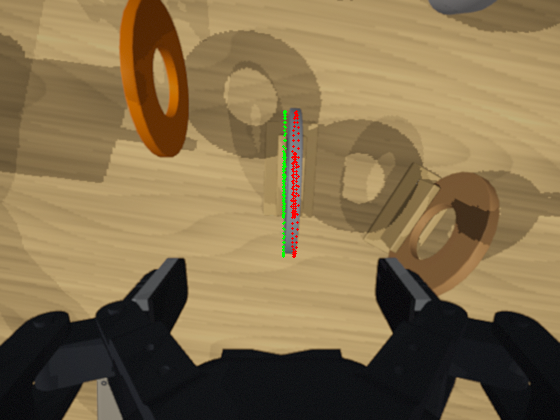

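The wrist picture shows the grey ring edge-on at (294,108) to (290,258), almost on the predicted outline. Orange is at (155,75) and cork at (450,230). I'll refine the fit.

```bash
python3 - <<'E'
from h import *
im=cv2.imread("pics/w1.png").astype(int);w=np.load("w1.npy");o=dict(position=w[:3],ee_rot=w[3:])
b,g,r=im[...,0],im[...,1],im[...,2]
m=((b-r)>-4).astype(np.uint8);m[:,:265]=0;m[:,320:]=0;m[:90]=0;m[275:]=0
n,l,st,_=cv2.connectedComponentsWithStats(m);k=1+np.argmax(st[1:,4]);print(st[k])
ys,xs=np.where(l==k)
for y in range(ys.min(),ys.max()+1,15): print(y,xs[ys==y].min(),xs[ys==y].max(),end=" | ")
y0,y1=ys.min(),ys.max()
A=onplane("wrist",xs[ys<y0+3].mean(),y0,.088,o);B=onplane("wrist",xs[ys>y1-3].mean(),y1,.088,o)
print(A,B,(A+B)/2,np.linalg.norm(A-B),np.arctan2(*(A-B)[1::-1]))
go(pf(0,-.030,.315),YAW)
E
```

```text
[ 284  109   18  144 1975]
109 290 299 | 124 289 301 | 139 287 301 | 154 287 301 | 169 286 300 | 184 285 300 | 199 285 299 | 214 285 298 | 229 285 297 | 244 285 295 | [ 0.58147718 -0.13694742  0.088     ] [ 0.41876167 -0.15827279  0.088     ] [ 0.50011943 -0.1476101   0.088     ] 0.16410700754956337 0.13031654108316013
t 1.85 spin 0.419 dp after spin [-1.046e+02 -4.646e+02 -2.000e-01] rows 10.0
```

>>> arm_command([
  {"dp": [0,0,0],"spin": 0.14},
  {"dp": [0,0,0],"spin": 0.14},
  {"dp": [0,0,0],"spin": 0.139},
  {"dp": [-10.5,-46.5,0],"spin": 0},
  {"dp": [-10.5,-46.5,0],"spin": 0},
], grip=1)

```text
clock: 2.35
position: [0.5002, -0.0486, 0.4696]
ee_rot: [0.991, -0.136, 0.0, 0.0]
ft_force: [1.0, 1.0, -0.1]
grip_width: 0.143
grasp_force: 0.0
```

>>> arm_command([
  {"dp": [-10.5,-46.5,0],"spin": 0},
  {"dp": [-10.5,-46.5,0],"spin": 0},
  {"dp": [-10.5,-46.5,0],"spin": 0},
  {"dp": [-10.5,-46.5,0],"spin": 0},
  {"dp": [-10.5,-46.5,0],"spin": 0},
])

```text
clock: 2.85
position: [0.5117, 0.1911, 0.4699]
ee_rot: [0.991, -0.135, 0.001, 0.0]
ft_force: [1.6, -0.4, -0.3]
grip_width: -0.001
grasp_force: 0.0
```

>>> arm_command([
  {"dp": [-10.5,-20,0],"spin": 0},
  {"dp": [0,0,0],"spin": 0},
])

```text
clock: 3.05
position: [0.5057, 0.2156, 0.4696]
ee_rot: [0.991, -0.131, -0.0, -0.0]
ft_force: [-0.1, -0.1, 0.6]
grip_width: 0.003
grasp_force: 0.0
```

```bash
python3 - <<'E'
from h import *
o=manip.get_obs();im=viewer.camera("wrist")
np.save("w2.npy",np.r_[o["position"],o["ee_rot"]]);cv2.imwrite("pics/w2.png",im)
go(pf(0,-.030,.315),YAW)
for n,X in dict(pivot=pf(0,0,0),tip17=pf(0,.115*np.sin(.17),.115*np.cos(.17)),topL=pf(-.08,-.006,.045),topR=pf(.08,-.006,.045)).items(): print(n,proj("wrist",X,o).round())
print([(np.round(r["position"],3),r["score"]) for r in finder.find_in("wrist","flip_hook")])
E
```

```text
t 3.1 spin -0.005 dp after spin [ -22.2 -121.6   -0.5] rows 3.0
pivot [187. 219.]
tip17 [165. 276.]
topL [173. 322.]
topR [153. 134.]
[(array([0.506, 0.29 , 0.252]), 0.67)]
```

View pics/w2.png

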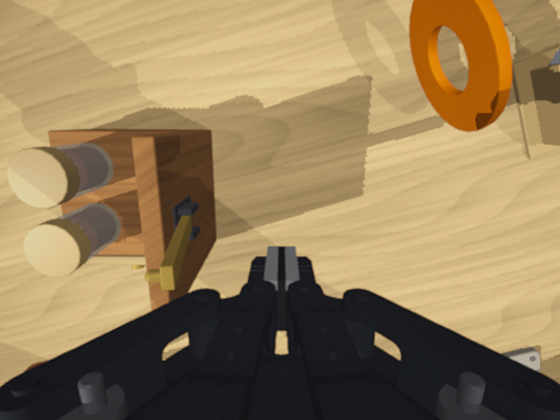

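The bar's tip is at about (168,285) and the pivot at (186,212). Both match the predictions to within a few mm. I'll go behind the arm and fold it down.

>>> arm_command([
  {"dp": [-7.4,-40.5,0],"spin": 0},
  {"dp": [-7.4,-40.5,0],"spin": 0},
  {"dp": [-7.4,-40.5,0],"spin": 0},
  {"dp": [0,0,30],"spin": 0},
  {"dp": [0,0,32],"spin": 0},
])

```text
clock: 3.65
position: [0.5174, 0.3197, 0.4069]
ee_rot: [0.991, -0.134, 0.0, -0.0]
ft_force: [0.4, -1.5, -0.7]
grip_width: 0.001
grasp_force: 0.0
```

```bash
python3 - <<'E'
from h import *
go(pf(0,-.030,.253),YAW);print(manip.get_obs()["ft_force"])
E
```

```text
t 3.65 spin -0.007 dp after spin [ -5.2 -16.   -1.1] rows 1.0
[ 0.41342504 -1.46238406 -0.65255814]
```

>>> arm_command([
  {"dp": [-5,12,3],"spin": 0},
  {"dp": [0,25,7],"spin": 0},
  {"dp": [0,19,13],"spin": 0},
  {"dp": [0,15,18],"spin": 0},
  {"dp": [0,7,18],"spin": 0},
])

```text
clock: 4.15
position: [0.4922, 0.2424, 0.3479]
ee_rot: [0.991, -0.136, -0.0, 0.001]
ft_force: [0.4, -0.2, 0.6]
grip_width: 0.004
grasp_force: 0.5
```

```bash
python3 - <<'E'
from h import *
go(pf(0,.066,.175),YAW);print(manip.get_obs()["ft_force"])
E
```

```text
t 4.15 spin -0.012 dp after spin [-0.8 -1.1 17.9] rows 1.0
[ 0.3588442  -0.18401262  0.62071046]
```

>>> arm_command([
  {"dp": [0,0,10],"spin": 0},
  {"dp": [0,0,8],"spin": 0},
  {"dp": [0,0,2],"spin": 0},
  {"dp": [0,0,2],"spin": 0},
  {"dp": [0,0,0],"spin": 0},
])

```text
clock: 4.65
position: [0.4918, 0.2449, 0.3315]
ee_rot: [0.991, -0.135, 0.001, 0.002]
ft_force: [-20.7, -18.9, 51.4]
grip_width: -0.0
grasp_force: 26.0
```

```bash
python3 - <<'E'
from h import *
go(pf(0,.066,.175),YAW);print(manip.get_obs()["ft_force"])
a=viewer.camera("scene");b=viewer.camera("side")
cr=lambda im,x,y:cv2.resize(im[y:y+120,x:x+130],(400,369),interpolation=cv2.INTER_CUBIC)
cv2.imwrite("pics/c3.png",np.hstack([cr(a,310,90),cr(b,110,210)]))
E
```

```text
t 4.65 spin -0.009 dp after spin [0.2 1.1 1.5] rows 1.0
[-20.7341433  -18.93361447  51.44614651]
```

View pics/c3.png

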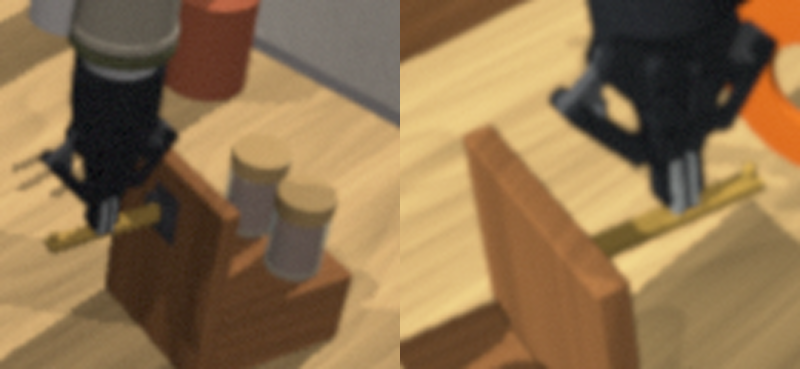

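The hook is level: it is down to its stop, with the finger at z≈0.158 and 51 N. I'll retreat upward and go to the ring.

>>> arm_command([
  {"dp": [0,0,-40],"spin": 0},
  {"dp": [0,0,-50],"spin": 0},
  {"dp": [0,0,-50],"spin": 0},
  {"dp": [0,0,0],"spin": -0.13},
  {"dp": [0,0,0],"spin": -0.13},
], grip=-1)

```text
clock: 5.25
position: [0.4918, 0.2465, 0.4683]
ee_rot: [1.0, -0.002, 0.001, -0.001]
ft_force: [0.0, -0.2, -0.5]
grip_width: 0.849
grasp_force: 0.0
```

```bash
python3 - <<'E'
from h import *
go([.500,-.1476,.47],.13);print(manip.get_obs()["ft_force"])
print(tri(ray("scene",325.6,169),ray("side",226,266.9)),pf(0,.115,.008))
E
```

```text
t 5.25 spin -0.134 dp after spin [-43.  391.8  -1.7] rows 8.0
[ 0.01994269 -0.24700674 -0.53260936]
(array([0.47641246, 0.19718173, 0.15552035]), np.float64(0.00376148808522972)) [0.47901353 0.1964245  0.163     ]
```

>>> arm_command([
  {"dp": [0,0,0],"spin": -0.134},
  {"dp": [-5.4,48,0],"spin": 0},
  {"dp": [-5.4,48,0],"spin": 0},
  {"dp": [-5.4,48,0],"spin": 0},
  {"dp": [-5.4,48,0],"spin": 0},
])

```text
clock: 5.75
position: [0.4939, 0.051, 0.4665]
ee_rot: [0.998, 0.063, -0.0, -0.0]
ft_force: [1.3, 0.3, -0.1]
grip_width: 1.001
grasp_force: 0.0
```

>>> arm_command([
  {"dp": [-5.4,48,0],"spin": 0},
  {"dp": [-5.4,48,0],"spin": 0},
  {"dp": [-5.4,48,0],"spin": 0},
  {"dp": [-5.4,48,0],"spin": 0},
  {"dp": [0,0,0],"spin": 0},
])

```text
clock: 6.25
position: [0.4957, -0.1475, 0.4658]
ee_rot: [0.998, 0.057, -0.001, 0.001]
ft_force: [-0.5, -0.4, -0.0]
grip_width: 1.002
grasp_force: 0.0
```

```bash
python3 - <<'E'
from h import *
go([.500,-.1476,.303],.13)
E
```

```text
t 6.25 spin -0.015 dp after spin [  4.2   0.6 162.8] rows 4.0
```

>>> arm_command([
  {"dp": [4,0.6,40],"spin": -0.014},
  {"dp": [0,0,45],"spin": 0},
  {"dp": [0,0,45],"spin": 0},
  {"dp": [0,0,33],"spin": 0},
  {"dp": [0,0,0],"spin": 0},
])

```text
clock: 6.75
position: [0.499, -0.1399, 0.2989]
ee_rot: [0.998, 0.07, -0.005, -0.001]
ft_force: [-1.4, 0.4, 0.0]
grip_width: 1.0
grasp_force: 0.0
```

```bash
python3 - <<'E'
from h import *
go([.500,-.1476,.303],.13);print(manip.get_obs()["ft_force"])
cv2.imwrite("pics/w4.png",viewer.camera("wrist"))
E
```

```text
t 6.75 spin 0.009 dp after spin [ 0.   7.8 -4.1] rows 1.0
[-1.42939773  0.41310779  0.00622322]
```

View pics/w4.png

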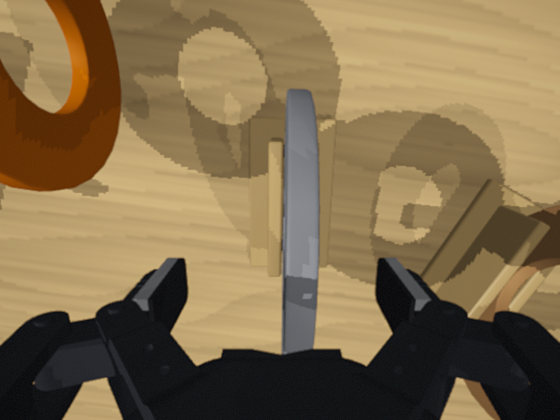

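The ring lies between the open fingers at column 301, while their middle is at 281. It needs about 7 mm along tool y, as computed.

>>> arm_command([
  {"dp": [0,7.5,-3],"spin": 0.008},
  {"dp": [0,0,0],"spin": 0},
])

```text
clock: 7.0
position: [0.5023, -0.149, 0.3088]
ee_rot: [0.998, 0.065, 0.001, 0.001]
ft_force: [0.2, -0.2, 0.3]
grip_width: 0.999
grasp_force: 0.0
```

>>> arm_command([
  {"dp": [0,0,0],"spin": 0},
  {"dp": [0,0,0],"spin": 0},
  {"dp": [0,0,0],"spin": 0},
  {"dp": [0,0,0],"spin": 0},
  {"dp": [0,0,0],"spin": 0},
], grip=1, newtons=60)

```text
clock: 7.5
position: [0.5013, -0.1476, 0.3059]
ee_rot: [0.998, 0.066, -0.001, -0.0]
ft_force: [-0.0, -0.6, -0.1]
grip_width: 0.141
grasp_force: 1.1
```

```bash
python3 - <<'E'
from h import *
go([.500,-.1476,.303],.13);print(manip.get_obs()["ft_force"])
E
```

```text
t 7.5 spin 0.001 dp after spin [-1.3 -0.1  2.9] rows 1.0
[-0.00117643 -0.56143302 -0.14389223]
```

>>> arm_command([
  {"dp": [0,0,0],"spin": 0},
  {"dp": [0,0,0],"spin": 0},
  {"dp": [0,0,-15],"spin": 0},
  {"dp": [0,0,-25],"spin": 0},
  {"dp": [0,0,-30],"spin": 0},
])

```text
clock: 8.0
position: [0.501, -0.1477, 0.3756]
ee_rot: [0.998, 0.066, -0.002, -0.001]
ft_force: [0.6, -0.1, -0.9]
grip_width: 0.13
grasp_force: 58.4
```

>>> arm_command([
  {"dp": [0,0,-40],"spin": 0},
  {"dp": [0,0,-40],"spin": 0},
  {"dp": [0,0,-40],"spin": 0},
  {"dp": [0,0,0],"spin": 0.13},
  {"dp": [0,0,0],"spin": 0.13},
])

```text
clock: 8.5
position: [0.5018, -0.1478, 0.497]
ee_rot: [0.998, -0.067, -0.0, 0.0]
ft_force: [-0.7, 0.4, -1.9]
grip_width: 0.13
grasp_force: 58.4
```

```bash
python3 - <<'E'
from h import *
o=manip.get_obs();print(o["position"],o["grip_width"],o["grasp_force"])
go(pf(0,.17,.345),YAW)
im=viewer.camera("side");cv2.imwrite("pics/side5.png",im)
print([(np.round(r["position"],3),round(r["score"],2)) for r in finder.find_in("side","grey_trivet_center")])
E
```

```text
[ 0.50175002 -0.14777861  0.49700793] 0.12986471280103976 58.35834976505794
t 8.5 spin 0.128 dp after spin [-111.1 -271.6   -3. ] rows 6.0
[(array([0.58 , 0.013, 0.088]), 0.79), (array([ 0.489, -0.137,  0.276]), 0.64)]
```

>>> arm_command([
  {"dp": [0,0,0],"spin": 0.128},
  {"dp": [-18.5,-45.3,0],"spin": 0},
  {"dp": [-18.5,-45.3,0],"spin": 0},
  {"dp": [-18.5,-45.3,0],"spin": 0},
  {"dp": [-18.5,-45.3,0],"spin": 0},
])

```text
clock: 9.1
position: [0.4754, 0.0481, 0.4957]
ee_rot: [0.992, -0.126, -0.001, 0.0]
ft_force: [1.3, -0.2, -1.0]
grip_width: 0.132
grasp_force: 58.5
```

>>> arm_command([
  {"dp": [-18.5,-45.3,0],"spin": 0},
  {"dp": [-18.5,-45.3,0],"spin": 0},
  {"dp": [0,0,0],"spin": 0},
])

```text
clock: 9.4
position: [0.4612, 0.1502, 0.4961]
ee_rot: [0.993, -0.121, -0.001, -0.001]
ft_force: [-0.1, -1.2, -0.5]
grip_width: 0.13
grasp_force: 58.8
```

```bash
python3 - <<'E'
from h import *
go(pf(0,.17,.223),YAW)
E
```

```text
t 9.4 spin 0.02 dp after spin [  5.2   5.7 118.1] rows 3.0
```

>>> arm_command([
  {"dp": [5,6,30],"spin": 0.02},
  {"dp": [0,0,30],"spin": 0},
  {"dp": [0,0,30],"spin": 0},
  {"dp": [0,0,28],"spin": 0},
  {"dp": [0,0,0],"spin": 0},
])

```text
clock: 9.9
position: [0.4654, 0.1357, 0.3745]
ee_rot: [0.991, -0.136, -0.004, 0.001]
ft_force: [-0.4, -0.9, -0.6]
grip_width: 0.135
grasp_force: 58.7
```

```bash
python3 - <<'E'
from h import *
go(pf(0,.17,.223),YAW)
a=viewer.camera("scene");b=viewer.camera("side")
cr=lambda im,x,y:cv2.resize(im[y:y+140,x:x+140],(400,400),interpolation=cv2.INTER_CUBIC)
cv2.imwrite("pics/c6.png",np.hstack([cr(a,270,90),cr(b,150,200)]))
E
```

```text
t 9.9 spin -0.011 dp after spin [-2.5 -7.2 -3.5] rows 1.0
```

View pics/c6.png

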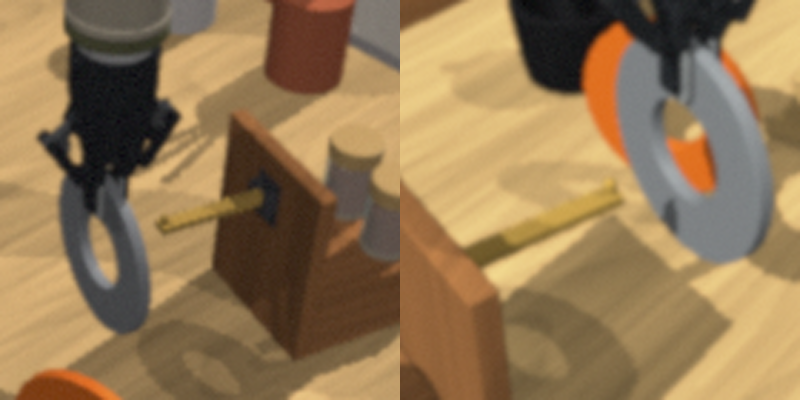

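The hook's tip points at the ring's hole and is level with its middle. I'll slide the ring on.

>>> arm_command([
  {"dp": [-2,-20,-2],"spin": -0.01},
  {"dp": [0,-25,0],"spin": 0},
  {"dp": [0,-20,0],"spin": 0},
  {"dp": [0,-20,0],"spin": 0},
  {"dp": [0,0,0],"spin": 0},
])

```text
clock: 10.5
position: [0.4873, 0.2215, 0.382]
ee_rot: [0.991, -0.131, -0.0, -0.001]
ft_force: [-0.3, 0.3, -1.1]
grip_width: 0.136
grasp_force: 58.9
```

```bash
python3 - <<'E'
from h import *
go(pf(0,.06,.223),YAW);print(manip.get_obs()["ft_force"])
E
```

```text
t 10.5 spin -0.0 dp after spin [ -1.5 -28.7   4. ] rows 1.0
[-0.301874    0.30242682 -1.07895971]
```

>>> arm_command([
  {"dp": [-1.5,-14,4],"spin": 0},
  {"dp": [0,-14,10],"spin": 0},
  {"dp": [0,0,12],"spin": 0},
  {"dp": [0,0,10],"spin": 0},
  {"dp": [0,0,0],"spin": 0},
])

```text
clock: 11.0
position: [0.4928, 0.245, 0.3429]
ee_rot: [0.991, -0.133, -0.002, 0.001]
ft_force: [-0.5, -0.3, -0.1]
grip_width: 0.132
grasp_force: 58.9
```

```bash
python3 - <<'E'
from h import *
go(pf(0,.06,.186),YAW);print(manip.get_obs()["ft_force"])
E
```

```text
t 11.0 spin -0.005 dp after spin [-0.7 -4.5  1.9] rows 1.0
[-0.48310007 -0.34783696 -0.14314443]
```

>>> arm_command([
  {"dp": [0,0,1],"spin": 0},
  {"dp": [0,0,1],"spin": 0},
  {"dp": [0,0,0],"spin": 0},
])

```text
clock: 11.3
position: [0.493, 0.246, 0.3424]
ee_rot: [0.991, -0.133, -0.001, -0.0]
ft_force: [-0.7, 0.1, -0.8]
grip_width: 0.133
grasp_force: 58.9
```

```bash
python3 - <<'E'
from h import *
go(pf(0,.06,.186),YAW);print(manip.get_obs()["ft_force"])
a=viewer.camera("scene");b=viewer.camera("side")
cr=lambda im,x,y:cv2.resize(im[y:y+120,x:x+120],(400,400),interpolation=cv2.INTER_CUBIC)
cv2.imwrite("pics/c7.png",np.hstack([cr(a,300,100),cr(b,120,210)]))
E
```

```text
t 11.3 spin -0.005 dp after spin [-0.7 -3.5  1.4] rows 1.0
[-0.67176912  0.090564   -0.81165562]
```

View pics/c7.png

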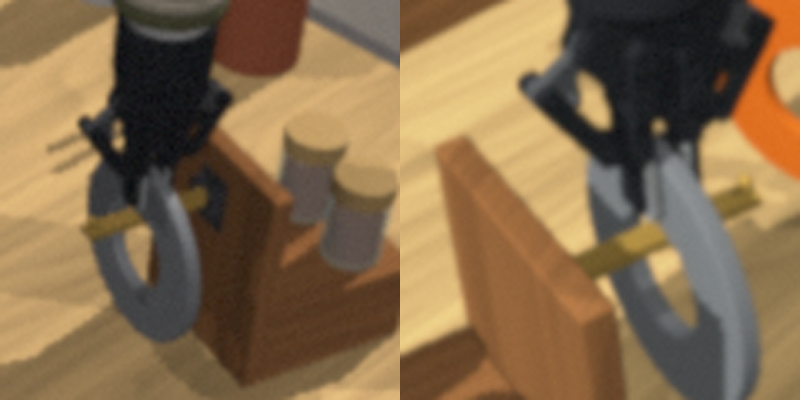

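The arm passes through the hole with the ring's upper inner edge almost on it. I'll lower until the weight is taken.

>>> arm_command([
  {"dp": [0,0,1.5],"spin": 0},
  {"dp": [0,0,1],"spin": 0},
  {"dp": [0,0,0],"spin": 0},
])

```text
clock: 11.7
position: [0.4931, 0.2463, 0.3414]
ee_rot: [0.991, -0.133, -0.0, -0.0]
ft_force: [-4.3, -4.4, 14.0]
grip_width: 0.133
grasp_force: 61.3
```

>>> arm_command([
  {"dp": [0,0,1],"spin": 0},
  {"dp": [0,0,0],"spin": 0},
])

```text
clock: 11.9
position: [0.4932, 0.2464, 0.3411]
ee_rot: [0.991, -0.133, 0.0, -0.0]
ft_force: [-5.9, -4.7, 19.8]
grip_width: 0.127
grasp_force: 62.2
```

>>> arm_command([
  {"dp": [0,0,-1.5],"spin": 0},
  {"dp": [0,0,0],"spin": 0},
])

```text
clock: 12.1
position: [0.4931, 0.2463, 0.3416]
ee_rot: [0.991, -0.133, -0.0, -0.0]
ft_force: [-3.8, -3.2, 12.1]
grip_width: 0.135
grasp_force: 60.8
```

>>> arm_command([
  {"dp": [0,0,0],"spin": 0},
  {"dp": [0,0,0],"spin": 0},
  {"dp": [0,0,0],"spin": 0},
  {"dp": [0,0,0],"spin": 0},
  {"dp": [0,0,0],"spin": 0},
], grip=0.2)

```text
clock: 12.6
position: [0.4929, 0.2462, 0.3399]
ee_rot: [0.991, -0.133, -0.001, 0.0]
ft_force: [-0.3, 1.0, -0.6]
grip_width: 0.4
grasp_force: 0.0
```

>>> arm_command([
  {"dp": [0,0,-10],"spin": 0},
  {"dp": [0,0,-20],"spin": 0},
  {"dp": [0,0,-40],"spin": 0},
  {"dp": [0,0,-50],"spin": 0},
  {"dp": [0,0,-40],"spin": 0},
])

```text
clock: 13.1
position: [0.4928, 0.2462, 0.5036]
ee_rot: [0.991, -0.133, -0.0, -0.001]
ft_force: [0.8, 0.6, -0.5]
grip_width: 0.4
grasp_force: 0.0
```

>>> arm_command([
  {"dp": [0,40,0],"spin": 0},
  {"dp": [0,40,0],"spin": 0},
  {"dp": [0,40,0],"spin": 0},
  {"dp": [0,0,0],"spin": 0},
  {"dp": [0,0,0],"spin": 0},
])

```text
clock: 13.6
position: [0.4614, 0.1299, 0.501]
ee_rot: [0.991, -0.134, -0.0, -0.0]
ft_force: [-0.5, 1.0, -0.2]
grip_width: 0.399
grasp_force: 0.0
```

```bash
python3 - <<'E'
from h import *
import time
a=viewer.camera("scene");print([(np.round(r["position"],3),round(r["score"],2)) for r in finder.find_in("scene","grey_trivet_center")],pf(0,.06,-.031))
b=viewer.camera("side");print([(np.round(r["position"],3),round(r["score"],2)) for r in finder.find_in("side","cork_trivet_center")])
cr=lambda im,x,y:cv2.resize(im[y:y+120,x:x+120],(400,400),interpolation=cv2.INTER_CUBIC)
cv2.imwrite("pics/c8.png",np.hstack([cr(a,300,100),cr(b,120,210)]))
E
```

```text
[(array([0.506, 0.242, 0.138]), 0.96)] [0.49325923 0.24954757 0.124     ]
[(array([ 0.454, -0.309,  0.114]), 0.69)]
```

View pics/c8.png

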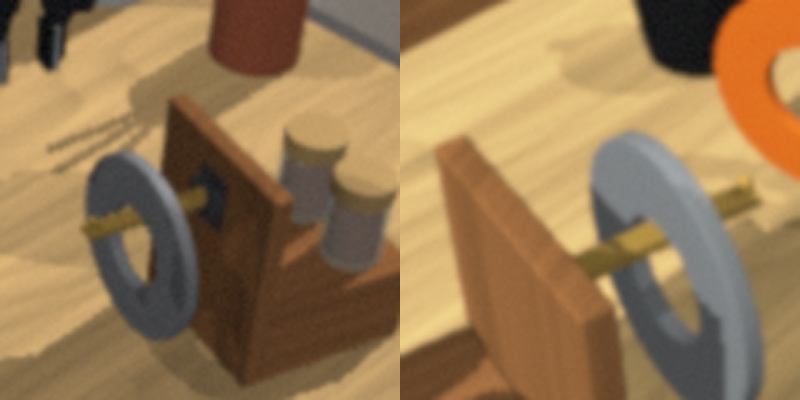

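The grey ring hangs on the level hook and the gripper is clear. I'll let it settle for 2 s.

>>> arm_command([
  {"dp": [0,0,0],"spin": 0},
  {"dp": [0,0,0],"spin": 0},
  {"dp": [0,0,0],"spin": 0},
  {"dp": [0,0,0],"spin": 0},
  {"dp": [0,0,0],"spin": 0},
])

```text
clock: 14.3
position: [0.4616, 0.1305, 0.5001]
ee_rot: [0.991, -0.133, -0.001, -0.0]
ft_force: [0.7, 0.4, 0.2]
grip_width: 0.4
grasp_force: 0.0
```

>>> arm_command([
  {"dp": [0,0,0],"spin": 0},
  {"dp": [0,0,0],"spin": 0},
  {"dp": [0,0,0],"spin": 0},
  {"dp": [0,0,0],"spin": 0},
  {"dp": [0,0,0],"spin": 0},
])

```text
clock: 14.8
position: [0.4616, 0.1304, 0.5001]
ee_rot: [0.991, -0.133, -0.001, -0.0]
ft_force: [0.1, -0.3, 0.2]
grip_width: 0.398
grasp_force: 0.0
```

>>> arm_command([
  {"dp": [0,0,0],"spin": 0},
  {"dp": [0,0,0],"spin": 0},
  {"dp": [0,0,0],"spin": 0},
  {"dp": [0,0,0],"spin": 0},
  {"dp": [0,0,0],"spin": 0},
])

```text
clock: 15.3
position: [0.4616, 0.1304, 0.5001]
ee_rot: [0.991, -0.133, -0.001, -0.0]
ft_force: [-0.1, 0.6, 0.3]
grip_width: 0.398
grasp_force: 0.0
```

```bash
python3 - <<'E'
from h import *
ims=[viewer.camera("side")[210:340,120:260].astype(int) for _ in range(5)]
d=[np.abs(i-ims[0]).mean().round(2) for i in ims[1:]];print(d)
m=np.abs(ims[-1]-ims[0]).max();print(m)
E
```

```text
[np.float64(1.11), np.float64(1.11), np.float64(1.1), np.float64(1.11)]
10
```

It is still: the pictures differ only by noise.

```bash
python3 -c "
from workcell import manip
print(manip.hand_in())"
```

```text
the job is handed in; nothing more can be done
None
```

I handed the job in at about 15 s: the flip hook is folded down level, the grey trivet hangs still on it by its centre hole, the cork trivet was not touched, and the gripper is open and clear; no verdict was returned.

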